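Turn the red divider of the remedy binder

TASK

The ring binder of remedy sheets lies open on the counter, with its red divider left part-raised over the right-hand pile. Using your fingertips only, push the red divider up and over the rings until it lies flat on the left-hand pile, without pinching it or flicking it over. Leave the blue divider beneath it lying where it is, and do not disturb the bottles, the jar or the stamp standing around the binder.

Things in the scene. Friction and masses are not known exactly. Their poses are not given: they have to be found in the camera images.
- binder: Open A5 two-ring binder, fixed on the counter, teal covers 3 mm thick, 394 mm (y) by 228 mm (x) in all. Origin: centre of its underside, under the middle of the spine. x axis along the spine, away from the robot at yaw 0; y axis towards the left-hand pile. Steel rings at x = +40 and -40 mm, 46 mm high.
- right_pile (a point): Middle of the top of the right-hand pile (the blue divider's upper face), 42 mm above the counter, 75 mm to the right (-y) of the spine line; axes as the binder's. The pile is 210 mm along the spine; its sheets reach out to 146 to 156 mm from the spine line.
- left_pile (a point): Middle of the top of the left-hand pile (a green divider, fixed), 42 mm above the counter, 75 mm to the left (+y) of the spine line; axes as the binder's. Same size as the right-hand pile.
- ring_axis (a point): Point on the line about which the dividers turn, midway between the two rings, 44 mm above the counter; axes as the binder's (the turning line is this x axis).
- divider (a joint): Angle of the red divider about the ring line: 0 = flat on the right-hand pile, 1.57 upright, 3.14 flat on the left-hand pile (end stop, as is 0). It starts at 0.08 to 0.5. Its holes grip the rings: it stays at any angle it is left at, and has to be pushed all the way down; about 1 N at its edge moves it.
- tab (a point): Centre of the red divider's tab, 60 mm long (along the spine), reaching from 152 to 169 mm from the turning line; this point lies at 160 mm, in mid-thickness, midway between the rings. It moves with the divider. x axis along the spine, y from tab to rings, z out of the face that looks up at the start.
- divider_middle (a point): Centre of the red divider's board, 80 mm from the turning line, in mid-thickness; axes as tab. A rigid red board 3 mm thick, about 60 g, 210 mm along the spine, its outer edge 152 mm from the turning line, the tab in the middle of that edge. Its face up at the start carries a white card; the plain red face below is the one to push on.
- next_divider (a joint): Angle of the blue divider that lies flat under the red one on the right-hand pile (0 = flat). Same size and stiffness; its 50 mm tab sits 70 mm nearer the robot than the red tab.
- remedy_bottle: Amber glass bottle with a blue cap, 36 mm across, 75 mm tall, standing loose beyond the binder's right half. Origin: centre of its underside.
- powder_jar: White jar with a blue cap, 64 mm across, 70 mm tall, standing loose beyond the binder's left half. Origin: centre of its underside.
- tablet_bottle: White tablet bottle with a red cap, 42 mm across, 68 mm tall, standing loose to the left of the binder. Origin: centre of its underside.
- stamp: Wooden hand stamp, foot 50 by 26 mm, 64 mm tall, standing loose to the right of the binder's near half. Origin: centre of its underside.
Mind the look-alikes: they are no part of the job. Leave any green look-alike of the remedy_bottle alone.

How it is judged (in metres and radians):
On the way:
1. the red divider is pushed up past upright (value of joint divider between 1.6 and 2.9 rad), for 0.1 s.
At the end, for the whole second after the job is handed in: The red divider lies flat on the left-hand pile (within 0.07 rad, about 11 mm at its tab), the blue divider still lies on the right-hand pile (within 0.1 rad), and the bottles, jar and stamp stand upright within 30 mm of where they were (value of joint divider above 3.07 rad and value of joint next_divider below 0.1 rad and angle between each of remedy_bottle, powder_jar, tablet_bottle, stamp's own z axis and vertical below 0.15 rad and distance of each of remedy_bottle, powder_jar, tablet_bottle, stamp from where it was at the start of the episode below 0.03 m); the robot touches nothing.
It fails at once if the red divider is pinched: both of its faces are squeezed by the fingers ((contact force between the fingers and divider_c3 above 4 N or contact force between the fingers and divider_c4 above 4 N) and (contact force between the fingers and divider_c5 above 4 N or contact force between the fingers and divider_c6 above 4 N)).
It fails at once if the red divider is flicked over or slammed (faster than 5 rad/s) (velocity of joint divider above 5 rad/s or velocity of joint divider below -5 rad/s).
It fails at once if the blue divider is raised off the right-hand pile (value of joint next_divider above 0.2 rad).
It fails at once if a bottle, the jar or the stamp is knocked over, pushed away or lifted (distance of any of remedy_bottle, powder_jar, tablet_bottle, stamp from where it was at the start of the episode above 0.03 m or angle between any of remedy_bottle, powder_jar, tablet_bottle, stamp's own z axis and vertical above 0.5 rad).
It also fails if it takes over 48 s, if anything falls off the work surface, if the arm or the gripper's body presses on something with over 40 N, if the wrist force passes 120 N, or if a joint passes its speed limit or range.

ROBOT

A 6-joint arm with a two-finger parallel gripper is mounted at the origin on the work surface. World frame = base frame: x ahead of the robot, y to its left, z up, the work surface at z = 0. Lengths are in mm, angles in rad, forces in N, time in s.
With the tool pointing down it reaches from about 350 to 775 mm from the base axis. Payload 7.3 kg.
Tool frame: the origin (TCP) lies at the very end of the fingers, on their centre line; the grasp point (between the pads) lies 19 mm behind it; x points along the fingers, z is the direction in which the jaws open and shut, and the axes are right-handed (so a half turn about x gives the same grasp; the last joint's range is limited). The gripper opens to 92 mm and grips with 3 to 60 N. Pads are 19 mm wide; open, the fingers measure 130 mm over their backs; the gripper's body (75 mm by 190 mm) begins 47 mm behind the grasp point.
Start: joints at [-1.282, 0.342, 1.524, -0, 1.275, -0.146], TCP at [221.169, -476.161, 226.741] pointing down, gripper open.
Joint ranges: [-2.53, 2.53], [-0.77, 2.02], [0.04, 2.7], [-1, 4.14], [0.28, 2.66], [-3.11, 3.11]. Speed limits (rad/s): [2.57, 2.57, 3.14, 3.14, 3.14, 3.14].

INTERFACE

Orientations are given as [roll, pitch, yaw] about the fixed x, y, z axes, in that order (R = Rz(yaw) Ry(pitch) Rx(roll)).
In Python, from plant import * gives the robot as it stands.
- The arm moves only by the tool carry_out, never from a script. Its argument "rows" is a list of rows, each a list of 4 numbers: the shift along the world's x, y, z in mm, then the turn about the world's z in degrees. In form: [[x, y, z, twist], ...]. A call has 1 to 20 rows; each row is the pose to reach, as a shift and turn from the pose measured when the call began; what a row does not reach only later rows make up. A row lasts 1/12 s, in which the tool goes at most 41.7 mm and 7.16 degrees, less where a joint would pass 70% of its speed; a pose out of reach is approached as far as the arm can. A call with a gripper value outside its range is refused whole. "hand" is the finger opening in mm, from 0 to 91.8, set as the call begins (left out, the last holds). The fingers move at their own pace and stop on an object; the grip force is fixed at half the most. Time passes only in rows, so rows that repeat a pose let the fingers close. It gives the time, the measured TCP pose, the force and the opening at its end, in the units of the state.
- get_obs(): the state, without advancing time (a new reading comes with each control period).
- capture(name): name is "scene" or "side" or "wrist"; returns the picture (384x512x3 uint8, red, green, blue); there is no depth.
- camera_info(name): a dict with "camera_matrix" (3x3 intrinsics, pixels), "pose" (4x4, takes a point from camera to world coordinates); the wrist camera has in their place "mount" (4x4, takes a point from camera to tool coordinates, whose origin is the TCP and whose axes are the tool frame's). Camera axes: x right, y down, z forward; pixel columns grow to the right and rows downward; lengths in mm; the calibration is good to about 2 mm. A picture is of the moment at which its call begins: read the wrist's pose just before it. camera_info takes no time and is no camera call.
- close_job(): hands the job in, once; it reports no verdict.
The state is a dict: "time": time; "joint_positions": joint angles; "dq": joint speeds; "tau": joint torques, N m; "tool_pos": TCP position; "tcp_rot": TCP orientation; "contact_force": force on the tool from outside, world axes, zero at the start; "moment": the same for the moment, N m; "grip_width": finger opening in mm.
Only numpy, scipy, OpenCV 4.12 (cv2) and the standard library are available. Lean on these libraries where they do the work, as an engineer would, in place of code of your own. Each camera call takes 0.05 s, during which the arm holds its last target. There are 200 camera calls.

## Working session

There is one attempt and no reset: what is moved stays moved. The work goes in short steps, Python scripts to look and compute and a tool call to move; the robot and the scene stay as the last step left them, time stands still between calls to the robot, and variables do not carry over. Pictures are saved under pics/ and viewed, about 8 in all and at most 12, crops included, and the job is handed in when it is done.

Besides the shell and the picture viewer there is one more tool, called after "Call:" in YAML: its name, and indented under it one key for each argument. carry_out: Moves the arm, as the interface text tells. Its arguments: {"type":"object","properties":{"rows":{"type":"array"},"hand":{"type":"number"}},"required":["rows"]}

```bash
mkdir -p pics
python3 - <<'E'
from plant import *
import cv2
o=get_obs();print(o)
for n in("scene","side"):
    cv2.imwrite(f"pics/{n}0.png",capture(n)[:,:,::-1]); c=camera_info(n);print(n,c)
print(camera_info("wrist"))
E
```

```text
{'time': 0.0, 'joint_positions': array([-1.28196537e+00,  3.42711032e-01,  1.52500529e+00, -2.13390364e-05,
        1.27539532e+00, -1.45989945e-01]), 'dq': array([-0.0008211 ,  0.00041146,  0.00026602, -0.00028543,  0.00071156,
       -0.0001051 ]), 'tau': array([ 7.91215480e-04, -4.31245673e+01, -2.44217294e+01,  7.18318066e-02,
        5.59844601e-02, -1.25482152e-04]), 'tool_pos': array([ 221.05847198, -475.74805463,  226.05512165]), 'tcp_rot': array([3.00903532, 1.5692772 , 1.87306612]), 'contact_force': array([ 0.58386458, -0.47604414,  0.62209831]), 'moment': array([-0.00523577, -0.02405662, -0.01714884]), 'grip_width': 92.10318887405484}
scene {'camera_matrix': array([[379.77240987,   0.        , 252.61873343],
       [  0.        , 379.77240987, 189.56526121],
       [  0.        ,   0.        ,   1.        ]]), 'pose': array([[ 1.76821280e-01,  6.12761929e-01, -7.70231818e-01,
         1.20055551e+03],
       [ 9.84021278e-01, -9.34503044e-02,  1.51555818e-01,
        -5.43973103e+01],
       [ 2.08892377e-02, -7.84722791e-01, -6.19494779e-01,
         5.79700238e+02],
    
[... 434 characters left out ...]
02],
       [-1.45845665e-02, -7.17811401e-01, -6.96084824e-01,
         9.04846714e+02],
       [ 0.00000000e+00,  0.00000000e+00,  0.00000000e+00,
         1.00000000e+00]])}
{'camera_matrix': array([[289.68866526,   0.        , 251.89109187],
       [  0.        , 289.68866526, 189.65664851],
       [  0.        ,   0.        ,   1.        ]]), 'mount': array([[-2.86184996e-04, -3.07876423e-01,  9.51426312e-01,
        -1.56651155e+02],
       [-5.86175942e-04, -9.51426135e-01, -3.07876542e-01,
         8.44801784e+01],
       [ 9.99999787e-01, -6.45812862e-04,  9.18141323e-05,
         4.53070003e-01],
       [ 0.00000000e+00,  0.00000000e+00,  0.00000000e+00,
         1.00000000e+00]])}
```

View pics/scene0.png

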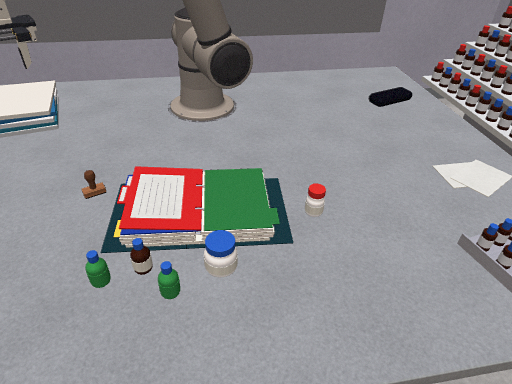

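View pics/side0.png

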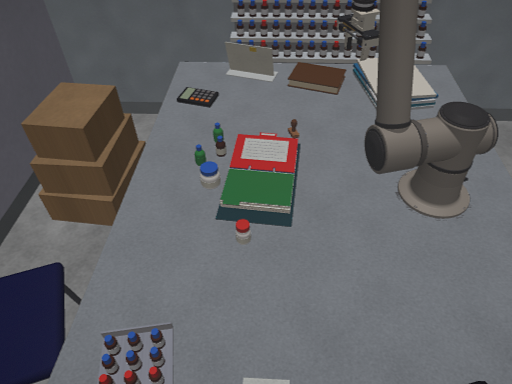

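The scene view shows the binder at about (105–290, 168–247), with red on the right-hand (-y) pile and green on the left. There is a stamp at (93,185), an amber bottle at (141,257) with green look-alikes at (97,270) and (169,280), a jar at (221,253) and a tablet bottle at (316,200). Next I'll measure from an enlarged crop.

```bash
cat > h.py <<'E'
import numpy as np, cv2
from plant import *
def ray(n,uv,o=None):
    c=camera_info(n); P=np.array(c["pose"]);d=P[:3,:3]@np.linalg.solve(c["camera_matrix"],[uv[0],uv[1],1.]);return P[:3,3],d
def plane(n,uv,z):
    p,d=ray(n,uv); return p+d*(z-p[2])/d[2]
def tri(uv1,uv2):
    A=[];b=[]
    p,d=ray("scene",uv1);q,e=ray("side",uv2)
    s=np.linalg.lstsq(np.c_[d,-e],q-p,rcond=None)[0]
    a,b=p+d*s[0],q+e*s[1]; return (a+b)/2,np.linalg.norm(a-b)
def masks(im):
    r,g,b=[im[:,:,i].astype(int) for i in range(3)]
    return {"red":(r>120)&(g<60)&(b<60),"green":(g>r+40)&(g>b+25)}
E
python3 - <<'E'
from h import *
for n in("scene","side"):
    im=cv2.imread(f"pics/{n}0.png")[:,:,::-1]
    for k,m in masks(im).items():
        cs=cv2.findContours(m.astype(np.uint8),cv2.RETR_EXTERNAL,2)[0]
        c=max(cs,key=cv2.contourArea)
        a=cv2.approxPolyDP(c,3,True)[:,0]
        print(n,k,cv2.contourArea(c),a.tolist())
a=cv2.imread("pics/scene0.png")[155:305,75:335];b=cv2.imread("pics/side0.png")[115:245,185:315]
cv2.imwrite("pics/cs.png",cv2.resize(a,(780,450),interpolation=2))
cv2.imwrite("pics/cd.png",cv2.resize(b,(585,585),interpolation=2))
# green top corners at z~42
E
```

```text
scene red 4563.5 [[135, 167], [131, 185], [122, 186], [117, 203], [125, 204], [119, 228], [200, 229], [200, 210], [194, 208], [201, 206], [201, 187], [195, 186], [201, 184], [201, 169]]
scene green 3762.5 [[261, 168], [205, 170], [204, 230], [272, 227], [272, 223], [279, 223], [276, 208], [267, 204]]
side red 1966.0 [[238, 135], [230, 166], [247, 168], [250, 164], [251, 168], [293, 171], [296, 139], [260, 133]]
side green 2070.0 [[229, 170], [221, 197], [223, 203], [238, 204], [243, 200], [290, 204], [292, 174]]
```

View pics/cs.png

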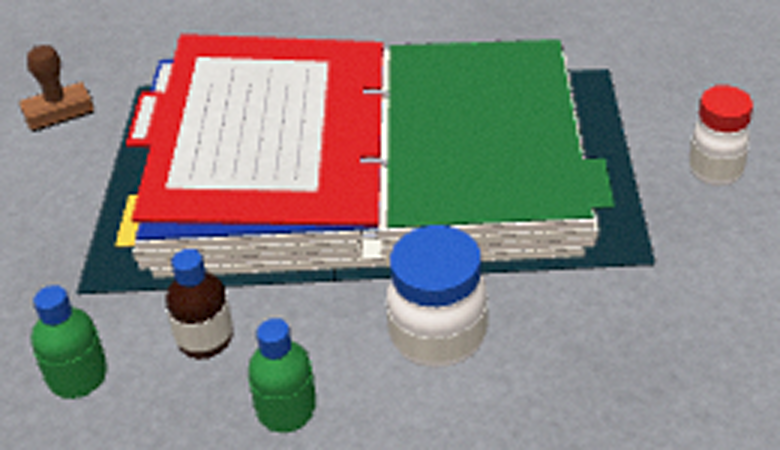

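View pics/cd.png

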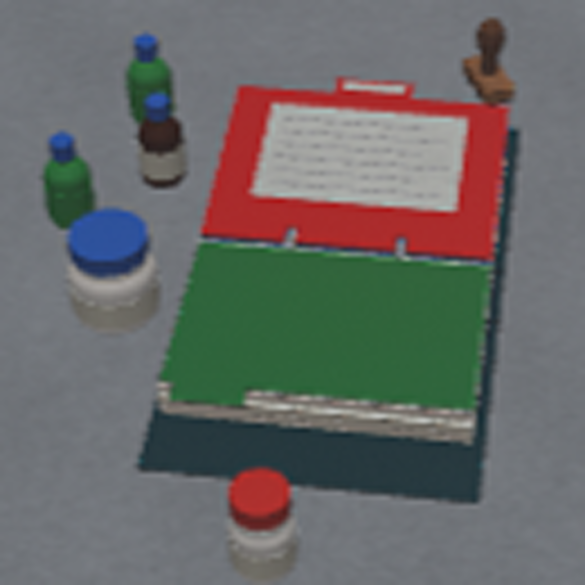

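Run:
```python
from h import *
S=lambda x,y:(75+x/3-.33,155+y/3-.33); D=lambda x,y:(185+x/4.5-.4,115+y/4.5-.4)
for k,a,b in [("red on",(180,36),(510,108)),("red of",(133,218),(238,86)),("red if",(380,226),(203,240)),("red in",(383,42),(493,260)),("tab n",(136,93),(413,82)),("tab f",(127,145),(338,78)),("gr of",(590,215),(160,388)),("gr on",(562,40),(477,410)),("cov fl",(655,264),(140,468)),("cov nl",(610,70),(480,502))]:
    p,e=tri(S(*a),D(*b)); print(k,p.round(1),round(e,1))
for k,a in [("cov fr",(78,292)),("cov fl",(655,264)),("cov nl",(610,70))]: print(k,plane("scene",S(*a),3).round(1))
for k,a in [("cov nr",(517,130)),("cov fl",(140,468)),("cov nl",(480,502))]: print(k,plane("side",D(*a),3).round(1))
for k,a in [("bottle",(202,350)),("jar",(436,355)),("tab",(719,178)),("green1",(75,392)),("stamp",(60,115))]: print(k,plane("scene",S(*a),0).round(1))
for k,a,z in [("stamp top",(490,25),64),("jarcap",(110,232),70),("bottlecap",(157,102),75),("tabcap",(260,490),68)]: print(k,plane("side",D(*a),z).round(1))
```

```text
red on [ 420.7 -188.9   56.8] 1.1
red of [ 631.  -205.2   59.8] 0.9
red if [642.8 -47.8  39.6] 0.1
red in [434.4 -30.   43.6] 0.3
tab n [ 495.5 -215.4   59.8] 1.0
tab f [ 554.3 -216.8   59.9] 2.8
gr of [654.8  96.   37.2] 5.0
gr on [446.9 114.9  40.7] 3.4
cov fl [6.685e+02 1.387e+02 3.000e-01] 2.8
cov nl [443.1 159.3   1.6] 2.3
cov fr [ 636.5 -250.6    3. ]
cov fl [672.4 138.5   3. ]
cov nl [446.4 159.3   3. ]
cov nr [ 411.1 -231.7    3. ]
cov fl [667.1 139.8   3. ]
cov nl [442.5 159.2   3. ]
bottle [ 697.3 -167.6    0. ]
jar [725.2 -20.4   0. ]
tab [590.  211.2   0. ]
green1 [ 718.3 -242.7    0. ]
stamp [ 435.7 -290.3    0. ]
stamp top [ 435.2 -288.8   64. ]
jarcap [703.4 -19.4  70. ]
bottlecap [ 687.7 -163.3   75. ]
tabcap [578.8 210.8  68. ]
```

Binder centre is about (540, -46) with yaw about -0.085, and the red divider is near 0.09 rad. The tool stays vertical, so I'll put closed fingers with the jaw axis along the spine outside the tab. Then I'll drag the tab's edge up with the finger side, cross upright and press down.

Run:
```python
from h import *
from scipy.spatial.transform import Rotation as R
o=get_obs();M=R.from_euler('xyz',o["tcp_rot"]).as_matrix();print(M.round(3))
a=np.degrees(np.arctan2(M[1,2],M[0,2]));print("jaw az",a,"need -4.9 mod 180, turn",((-4.9-a+90)%180)-90)
print(o["tool_pos"], np.array([522.5,-246])-o["tool_pos"][:2])
```

```text
[[-0.     0.907  0.421]
 [ 0.001  0.421 -0.907]
 [-1.     0.    -0.001]]
jaw az -65.09032844119727 need -4.9 mod 180, turn 60.190328441197266
[ 221.04715924 -475.79448601  226.11936421] [301.45284076 229.79448601]
```

Call:
carry_out:
  hand: 0
  rows:
    - [30,23,0,6]
    - [60,46,0,12]
    - [90,69,0,18]
    - [120,92,0,24]
    - [150,115,0,30]
    - [180,138,0,36]
    - [210,161,0,42]
    - [240,184,0,48]
    - [270,207,0,54]
    - [301,230,0,60.2]
    - [301,230,0,60.2]
    - [301,230,-35,60.2]
    - [301,230,-70,60.2]
    - [301,230,-105,60.2]
    - [301,230,-105,60.2]
    - [301,230,-105,60.2]

```text
time: 1.43
tool_pos: [520.9, -245.4, 119.9]
tcp_rot: [2.746, 1.565, 2.66]
contact_force: [0.6, -0.5, 0.2]
grip_width: 0.9
```

Run:
```python
from h import *
a=capture("wrist")[:,:,::-1];b=capture("side")[:,:,::-1][95:245,180:380]
cv2.imwrite("pics/w1.png",np.hstack([cv2.resize(a,(400,300)),cv2.resize(b,(400,300),interpolation=2)]))
```

```text
(no output)
```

View pics/w1.png

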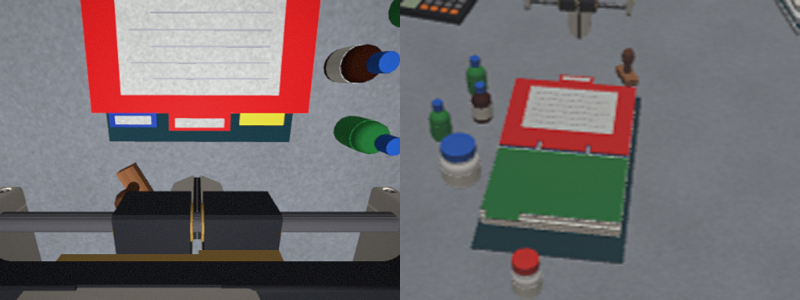

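The wrist view shows the fingertips at (197,178) in line with the red tab centred at (199,122). The blue tab (132,121) and yellow tab (261,119) are clear to either side, and the stamp is at (130,185), below body height. Next I descend.

Call:
carry_out:
  rows:
    - [0,0,-30,0]
    - [0,0,-60,0]
    - [0,0,-92,0]
    - [0,0,-92,0]
    - [0,0,-92,0]
    - [0.8,8,-92,0]
    - [1.2,14,-92,0]
    - [1.4,16,-92,0]
    - [1.4,16,-92,0]

```text
time: 2.28
tool_pos: [525.2, -230.2, 32.9]
tcp_rot: [-0.569, 1.567, -0.654]
contact_force: [-0.5, 0.6, -0.1]
grip_width: 0.4
```

Call:
carry_out:
  rows:
    - [0,2,0,0]
    - [0,4,0,0]
    - [0,4,0,0]
    - [0,5,0,0]
    - [0,6,0,0]
    - [0,6,0,0]

```text
time: 2.78
tool_pos: [525.3, -224.8, 32.9]
tcp_rot: [-0.689, 1.566, -0.774]
contact_force: [0.1, -3.2, 0.1]
grip_width: 0.9
```

Contact is made at -3 N. Now I lift along the arc with a slight inward bias.

Call:
carry_out:
  rows:
    - [0,1,1,0]
    - [0,2,4,0]
    - [0,2.5,7,0]
    - [0,3,10,0]
    - [0,3,10,0]

```text
time: 3.2
tool_pos: [525.5, -223.4, 43.7]
tcp_rot: [-0.836, 1.563, -0.921]
contact_force: [-2.2, -8.0, 1.0]
grip_width: 0.4
```

Run:
```python
from h import *
print(get_obs()["contact_force"])
a=capture("scene")[:,:,::-1];cv2.imwrite("pics/s2f.png",a);a=a[150:250,70:230];b=capture("side")[:,:,::-1][100:200,205:325]
cv2.imwrite("pics/s2.png",np.hstack([cv2.resize(a,(480,300),interpolation=2),cv2.resize(b,(320,300),interpolation=2)]))
```

```text
[-2.23944022 -7.98428529  0.96916882]
```

View pics/s2.png

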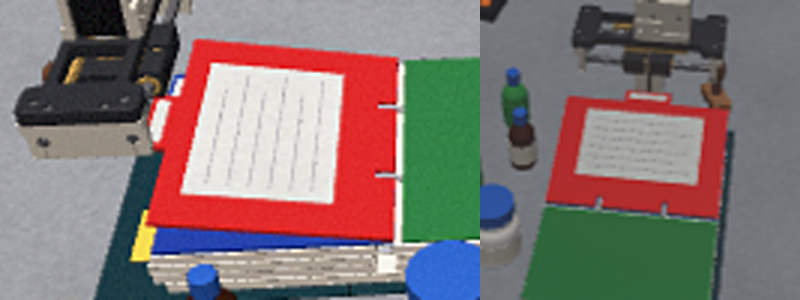

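It shows red lifting: its far outer corner is at crop (148,222) with more blue visible beneath, and blue is flat. I continue along the arc.

Call:
carry_out:
  rows:
    - [0.1,2.5,4,0]
    - [0.2,3.5,8,0]
    - [0.3,4.5,12,0]
    - [0.4,5.5,16.6,0]
    - [0.5,6.5,20.6,0]
    - [0.6,8,24.6,0]
    - [0.7,9,28.6,0]
    - [0.8,10.5,32.7,0]
    - [0.9,12,36.6,0]
    - [1,14,40.6,0]
    - [1.2,15.5,44.5,0]
    - [1.3,17,48.3,0]
    - [1.3,17,48.3,0]

```text
time: 4.38
tool_pos: [527.0, -208.1, 93.2]
tcp_rot: [-0.909, 1.56, -0.995]
contact_force: [-3.0, -7.9, 3.6]
grip_width: 0.3
```

Call:
carry_out:
  rows:
    - [0.3,5,5,0]
    - [0.5,7.5,10,0]
    - [0.8,10,14.8,0]
    - [1,13,19.5,0]
    - [1.3,16.5,24,0]
    - [1.6,20,28.8,0]
    - [1.9,23,33,0]
    - [2.2,27,37.5,0]
    - [2.6,30.5,41.7,0]
    - [3,34.5,45.7,0]
    - [3.3,38.5,49.7,0]
    - [3.6,42.6,53.5,0]
    - [4,47,57,0]
    - [4.4,51.5,60.5,0]
    - [4.8,56,63.9,0]
    - [4.8,56,63.9,0]

```text
time: 5.72
tool_pos: [531.9, -150.8, 157.5]
tcp_rot: [-0.856, 1.561, -0.941]
contact_force: [-0.4, -0.9, 0.0]
grip_width: 0.1
```

Run:
```python
from h import *
a=capture("scene")[:,:,::-1][90:250,70:250];b=capture("side")[:,:,::-1][60:220,200:340]
cv2.imwrite("pics/s3.png",np.hstack([cv2.resize(a,(450,400),interpolation=2),cv2.resize(b,(350,400),interpolation=2)]))
```

```text
(no output)
```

View pics/s3.png

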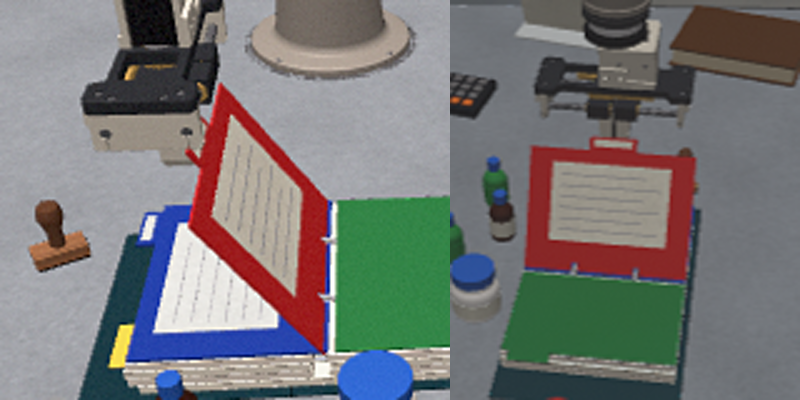

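The divider is at about 1 rad, and blue is flat with its card visible. Next I sweep over upright with the finger side.

Call:
carry_out:
  rows:
    - [0.5,6,1,0]
    - [1,12,2,0]
    - [1.5,18,3,0]
    - [2,24,4,0]
    - [2.6,30,5,0]
    - [3,36,6,0]
    - [3.6,42,7,0]
    - [4,48,8,0]
    - [4.6,54,8,0]
    - [5,60,8,0]
    - [5.6,66,8,0]
    - [6,72,8,0]
    - [6.6,78,8,0]
    - [7.2,84,8,0]
    - [7.6,90,8,0]
    - [8.2,96,8,0]
    - [8.7,102,8,0]
    - [9.2,108,8,0]
    - [9.2,108,8,0]

```text
time: 7.4
tool_pos: [540.7, -42.1, 164.7]
tcp_rot: [-0.926, 1.562, -1.01]
contact_force: [-0.1, -0.5, 0.9]
grip_width: 0.4
```

Call:
carry_out:
  rows:
    - [0.7,8,-1.5,0]
    - [1.4,16,-3,0]
    - [2,24,-5,0]
    - [2.7,31.5,-8,0]
    - [3.3,39,-11,0]
    - [4,46,-14.5,0]
    - [4.5,53,-19,0]
    - [5.1,60,-23.5,0]
    - [5.6,66,-28.5,0]
    - [6.1,72,-34,0]
    - [6.6,78,-40,0]
    - [7.1,83,-46,0]
    - [7.5,88,-52.5,0]
    - [7.8,92,-59.5,0]
    - [8.2,96,-66.5,0]
    - [8.2,96,-66.5,0]

```text
time: 8.73
tool_pos: [548.0, 54.6, 96.5]
tcp_rot: [-1.21, 1.563, -1.292]
contact_force: [-0.2, 0.1, -0.6]
grip_width: 0.6
```

Call:
carry_out:
  rows:
    - [0.3,3,-6,0]
    - [0.5,6,-12,0]
    - [0.7,8,-18,0]
    - [0.9,10,-24,0]
    - [1,11,-30,0]
    - [1,12,-35,0]
    - [1.1,12.5,-39,0]
    - [1.1,13,-43,0]
    - [1.1,13,-46,0]
    - [1.1,13,-48,0]
    - [1.1,13,-48,0]

```text
time: 9.65
tool_pos: [548.9, 67.5, 48.1]
tcp_rot: [-1.278, 1.563, -1.361]
contact_force: [0.0, -0.4, 0.6]
grip_width: 0.3
```

Call:
carry_out:
  rows:
    - [0,0,-1,0]
    - [0,0,-2,0]
    - [0,0,-3,0]
    - [0,0,-4,0]
    - [0,0,-4,0]

```text
time: 10.07
tool_pos: [549.2, 67.5, 45.6]
tcp_rot: [-1.137, 1.563, -1.22]
contact_force: [-3.5, 0.1, 10.5]
grip_width: 0.6
```

Firm contact at z = 45.6 with 10 N, which is the flat end stop. I retreat straight up and check.

Call:
carry_out:
  rows:
    - [0,0,10,0]
    - [0,0,30,0]
    - [0,0,60,0]
    - [0,0,100,0]
    - [0,0,140,0]
    - [0,-35,160,0]
    - [0,-70,160,0]
    - [0,-105,160,0]
    - [0,-140,160,0]
    - [0,-175,160,0]
    - [0,-210,160,0]
    - [0,-245,160,0]
    - [0,-280,160,0]
    - [0,-300,160,0]
    - [0,-300,160,0]

```text
time: 11.32
tool_pos: [548.7, -236.9, 205.7]
tcp_rot: [-1.16, 1.561, -1.247]
contact_force: [0.9, 0.1, 0.0]
grip_width: 0.4
```

Run:
```python
from h import *
print(get_obs()["contact_force"])
A=capture("scene")[:,:,::-1];B=capture("side")[:,:,::-1]
a=A[140:310,70:340];b=B[100:250,190:310]
cv2.imwrite("pics/s4.png",np.hstack([cv2.resize(a,(480,302),interpolation=2),cv2.resize(b,(242,302),interpolation=2)]))
for n,im in(("scene",A),("side",B)):
    m=masks(im[:,:,::-1])["red"].astype(np.uint8)
    c=max(cv2.findContours(m,cv2.RETR_EXTERNAL,2)[0],key=cv2.contourArea);print(n,cv2.approxPolyDP(c,2,True)[:,0].tolist())
```

```text
[0.93265575 0.0884915  0.02079106]
scene [[261, 167], [198, 169], [196, 184], [203, 185], [196, 189], [195, 207], [202, 208], [195, 211], [195, 229], [272, 226], [267, 203], [275, 201], [275, 198], [273, 201], [269, 200], [267, 186], [272, 185], [264, 184]]
side [[230, 165], [221, 198], [244, 200], [246, 205], [253, 205], [246, 205], [246, 201], [262, 202], [262, 206], [257, 206], [263, 206], [265, 202], [290, 203], [293, 169], [276, 168], [273, 171], [270, 167], [251, 166], [249, 169], [246, 165]]
```

View pics/s4.png

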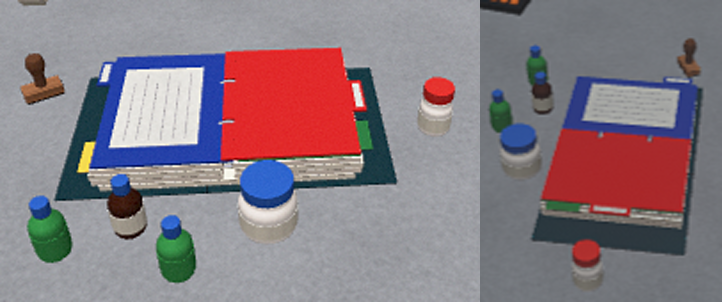

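Red covers the left pile: its corners at (261,167) and (272,226) match where green's were. Blue lies flat on the right, and all the loose items are standing in place.

```bash
python3 -c "
from plant import *
print(close_job())"
```

```text
the job is handed in; nothing more can be done
None
```

The red divider now lies flat on the left-hand pile, and I handed the job in at about 11.4 s of the 48 s allowed. The hand-in reports no verdict.

**What I did:** With the fingers closed, I pressed their side against the tab's outer edge and drew it up along its arc. I then swept it past upright with the finger side and followed it down with the fingertips. At the end I pressed it onto the pile. It was never pinched, and it was pushed at under about 1 rad/s.

**Last checks:**
- **Red divider:** The final press met firm contact, about 10 N, at z = 45.6 mm; lying flat should give about 45.5 mm. In the last scene picture its outer corners are within 1 px of where the green divider's were.
- **Blue divider:** It lies flat on the right-hand pile.
- **Loose items:** In the last pictures the bottles, jar and stamp are upright and look unmoved. I judged this by eye and did not measure it.
- **Robot:** The arm was clear of everything, with contact force at about zero.

No check failed or disagreed.

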